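Fish the wheel spacer out of the conveyor leg socket with tongs

ROBOT

A 6-joint arm with a two-finger parallel gripper is mounted at the origin on the work surface. World frame = base frame: x ahead of the robot, y to its left, z up, the work surface at z = 0. Lengths are in m, angles in degrees, forces in N, time in s.
With the tool pointing down it reaches from about 0.4 to 0.825 m from the base axis. Payload 7 kg.
Tool frame: the origin (TCP) lies midway between the tips of the shut fingers; the grasp point (between the pads) lies 19 mm behind it (r.grasp_offset is the distance from the TCP to the grasp point, in m); z points along the fingers, x is the direction in which the jaws open and shut, and the axes are right-handed (so a half turn about z gives the same grasp; the last joint's range is limited). The gripper opens to 88 mm and grips with 3 to 60 N. Pads are 19 mm wide; open, the fingers measure 130 mm over their backs; the gripper's body (78 mm by 193 mm) begins 47 mm behind the grasp point.
Start: joints at [-47.492, 20.546, 0.682, 0, -70.136, -16.507], TCP at [0.296, -0.607, 0.227] pointing down, gripper open.
Joint ranges: [-176.03, 176.03], [-82.01, 121.73], [-58.28, 71.71], [-173.87, 95.51], [-174.79, -0.11], [-173.66, 173.66]. Speed limits (degrees/s): [136.94, 136.94, 172.46, 180, 180, 180].

INTERFACE

Orientations are given as [roll, pitch, yaw] about the fixed x, y, z axes, in that order (R = Rz(yaw) Ry(pitch) Rx(roll)).
In Python, from plant import r gives the robot as it stands.
- The arm moves only by the tool step_arm, never from a script. Its argument "deltas" is a list of rows, each a list of 7 numbers: the turn, a rotation vector about the tool's x, y, z in rad, then the shift along the tool's x, y, z in mm, then the opening, from -1 (shut) to 1 (fully open), so that 0 is half open. In form: [[ax, ay, az, x, y, z, grip], ...]. A call has 1 to 10 rows; each row shifts and turns the pose as measured when the row begins, along the tool's axes as they then stand; what a row does not reach is not made up. A row lasts 1/10 s, in which the tool goes at most 50 mm and 8.59 degrees, less where a joint would pass 70% of its speed; a pose out of reach is approached as far as the arm can. A call with a gripper value outside its range is refused whole. The fingers move at their own pace and stop on an object; "squeeze" is the grip in N (left out, the last holds). Time passes only in rows, so rows that do not move let the fingers close. It gives the time, the measured TCP pose, the force and the opening at its end, in the units of the state.
- r.get_state(): the state, without advancing time (a new reading comes with each control period).
- r.capture(name): name is "scene" or "top"; returns the picture (384x512x3 uint8, red, green, blue); there is no depth.
- r.camera_info(name): a dict with "vertical_fov" (degrees; the focal length in pixels is half the picture's height over the tangent of half this angle, whatever the lens; pixels are square), "cx", "cy" (the principal point, pixels), "view" (4x4, takes a point from world to camera coordinates). Camera axes: x right, y down, z forward; pixel columns grow to the right and rows downward; lengths in m; the calibration is good to about 2 mm. A picture is of the moment at which its call begins. camera_info takes no time and is no camera call.
- r.close_job(): hands the job in, once; it reports no verdict.
The state is a dict: "time_s": time; "joints": joint angles; "qd": joint speeds; "joint_torque": joint torques, N m; "tcp_pos": TCP position; "eef_rot": TCP orientation; "contact_force": force on the tool from outside, world axes, zero at the start; "moment": the same for the moment, N m; "gripper_width": finger opening in m.
Only numpy, scipy, OpenCV 4.12 (cv2) and the standard library are available. Lean on these libraries where they do the work, as an engineer would, in place of code of your own. Each camera call takes 0.05 s, during which the arm holds its last target.

TASK

A small steel wheel spacer has dropped to the bottom of one of the deep conveyor leg sockets. Take the sprung tongs from their stand, squeeze them shut on the spacer, lift it out and set it down gently on the floor of the grey repair tray, without letting it fall and without touching it with your fingers. Then hang the tongs back upright in their stand.

Things in the scene. Friction and masses are not known exactly. Their poses are not given: they have to be found in the camera images.
- tongs_grip (a point): Upright sprung steel tongs. Point midway between the black handle plates (22 mm wide in x, from 27 mm below to 25 above); z up, y the squeezing line. At rest handles are 58 mm wide outside, tips 122 mm below the point 42 mm apart (50 outside), 14 mm wide. Tips close mm for mm with handles: carry open-tipped at 50-54 mm handle width, spacer gripped at 34. Spring 8 N at rest, 10.5 N at 34. 0.16 kg.
- stand: Fixed aluminium box, open on top, in which the tongs hang at the start: 46 (x) by 80 (y) by 93 mm high, well 38 by 72 mm. Origin at the centre of its underside, z up. The tongs' cross bar (72 mm along x, its underside 37 mm below the grip point) hangs on the rim, so the grip point is 130 mm above the table; tongs' y lies along the stand's y. Let go there, they spring open and hang.
- spacer_mid (a point): Centre of a round steel bush, 18 mm across, 22 tall, 10 bore, 30 g, upright on the floor of a fixed blue rectangular tube socket, within 3 mm of its middle in x and y; at the start its axes are the socket's. Socket: 80 mm high, open 40 (x) by 62 mm (y), walls 4, floor 4 above the table; tongs go in opening along y. A like socket holds a steel bolt on its head: not wanted.
- tray: Fixed grey plastic repair tray, empty, open on top, 110 by 110 mm, 24 mm high, walls and floor 3 mm. Origin at the centre of its underside, z up.
Not all that is in view belongs to the job. Several things have the shape of the tray; the one meant has the colours described above. What is shaped like the stand but yellow is not meant.

How it is judged (in metres and radians):
On the way, in this order (a step that is already met when the one before it is completed fails the run):
1. the spacer, gripped by the tongs, is lifted clear of the socket (height (world z) of spacer_mid above 0.095 m and contact force between tongs and spacer above 0.5 N), for 0.2 s.
2. the spacer lies on the tray's floor, let go by the tongs (x of spacer_mid in the frame of tray between -0.05 and 0.05 m and y of spacer_mid in the frame of tray between -0.05 and 0.05 m and height (world z) of spacer_mid below 0.02 m and contact force between tongs and spacer below 0.1 N), for 0.2 s.
At the end, for the whole second after the job is handed in: The spacer rests on the tray's floor, standing or on its side (centre within 50 mm of the tray's centre along each side, under 20 mm above the table); the tongs hang at rest in their stand: grip point within 25 mm of its middle, 115 to 145 mm up, upright within 14 degrees (x of spacer_mid in the frame of tray between -0.05 and 0.05 m and y of spacer_mid in the frame of tray between -0.05 and 0.05 m and height (world z) of spacer_mid below 0.02 m and linear speed of each of spacer, tongs below 0.02 m/s and angle between tongs_grip's own z axis and vertical below 0.25 rad and horizontal distance between tongs_grip and stand below 0.025 m and height (world z) of tongs_grip between 0.115 and 0.145 m); the robot touches nothing.
It fails at once if the fingers touch the spacer (contact force between the fingers and spacer above 0.3 N).
It fails at once if the spacer is let go with its centre more than 45 mm above the table (height (world z) of spacer_mid above 0.045 m and contact force between tongs and spacer below 0.02 N).
It also fails if it takes over 54 s, if anything falls off the work surface, if the arm or the gripper's body presses on something with over 40 N, if the wrist force passes 120 N, or if a joint passes its speed limit or range.

## Working session

There is one attempt and no reset: what is moved stays moved. The work goes in short steps, Python scripts to look and compute and a tool call to move; the robot and the scene stay as the last step left them, time stands still between calls to the robot, and variables do not carry over. Pictures are saved under pics/ and viewed, and the job is handed in when it is done.

Besides the shell and the picture viewer there is one more tool, called after "Call:" as name(argument=value, ...) on one line, values as JSON. step_arm: Moves the arm, as the interface text tells. Its arguments: {"type":"object","properties":{"deltas":{"type":"array","items":{"type":"array","items":{"type":"number"}}},"squeeze":{"type":"number"}},"required":["deltas"]}

```bash
mkdir -p pics; ls
python3 - <<'E'
from plant import r
import cv2
for n in("scene","top"):
    im=r.capture(n); cv2.imwrite(f"pics/{n}0.png",im[:,:,::-1]); i=r.camera_info(n); print(n,i)
print(r.get_state(), r.grasp_offset)
E
```

```text
pics
scene {'vertical_fov': 54.294390737986596, 'cx': 256.1532448385621, 'cy': 191.90974985926127, 'view': array([[ 0.41180794,  0.91118916, -0.01218744, -0.20985043],
       [ 0.65685835, -0.3060811 , -0.68909467, -0.23112604],
       [-0.63162594,  0.27576923, -0.72456884,  1.42045516],
       [ 0.        ,  0.        ,  0.        ,  1.        ]])}
top {'vertical_fov': 57.54221098197025, 'cx': 251.66010352797176, 'cy': 190.30604150547578, 'view': array([[ 0.02252882, -0.99967164, -0.01220882,  0.01286702],
       [-0.99354867, -0.02102984, -0.11143958,  0.46055587],
       [ 0.11114624,  0.01464066, -0.99369621,  0.79321813],
       [ 0.        ,  0.        ,  0.        ,  1.        ]])}
{'time_s': 0.1, 'joints': array([-4.74933630e+01,  2.05880568e+01,  6.39546606e-01, -1.71185144e-02,
       -7.01366349e+01, -1.65090372e+01]), 'qd': array([-0.07231341,  0.0587057 ,  0.26370026,  0.04105102, -0.03182173,
        0.00596633]), 'joint_torque': array([ 3.30653693e-04, -5.84162736e+01,  2.93750149e+01,  7.01539278e+00,
        1.01778569e-02, -7.90610056e-05]), 'tcp_pos': array([ 0.29567878, -0.60630853,  0.22571411]), 'eef_rot': array([-1.79991232e+02, -8.62084018e-02,  1.15991765e+02]), 'contact_force': array([-0.38397675, -0.06200478, -0.16297423]), 'moment': array([0.00483791, 0.0127792 , 0.02032565]), 'gripper_width': 0.08783692124975125} 0.0188
```

View pics/scene0.png

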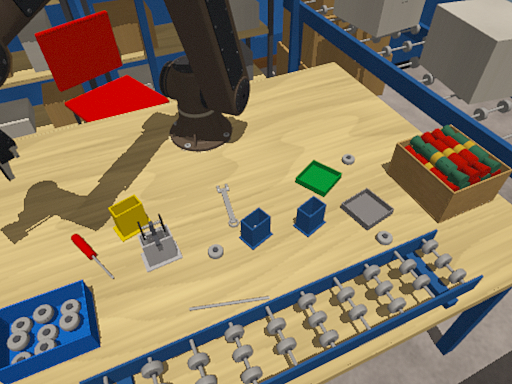

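View pics/top0.png

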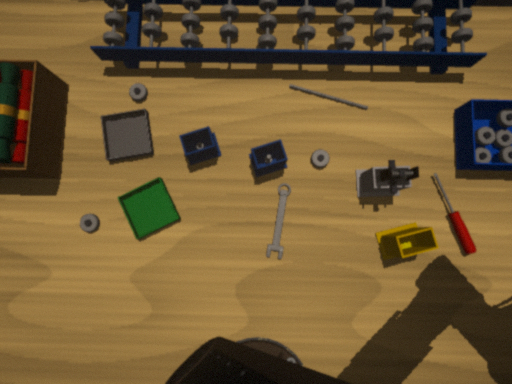

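Run:
```python
import cv2,numpy as np
t=cv2.imread("pics/top0.png")
def g(a,x0,y0,x1,y1,s):
    c=a[y0:y1,x0:x1].astype(float); c=np.clip(c*1.8,0,255).astype(np.uint8); return cv2.resize(c,None,fx=s,fy=s,interpolation=cv2.INTER_CUBIC)
cv2.imwrite("pics/sock_t.png",g(t,175,115,295,190,6))
cv2.imwrite("pics/stand_t.png",g(t,345,145,445,220,8)) 
cv2.imwrite("pics/tray_t.png",g(t,95,100,165,170,8))
s=cv2.imread("pics/scene0.png")
cv2.imwrite("pics/sock_s.png",cv2.resize(s[190:250,230:335],None,fx=7,fy=7,interpolation=cv2.INTER_CUBIC))
cv2.imwrite("pics/stand_s.png",cv2.resize(s[190:280,100:200],None,fx=6,fy=6,interpolation=cv2.INTER_CUBIC))
```

```text
(no output)
```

View pics/sock_t.png

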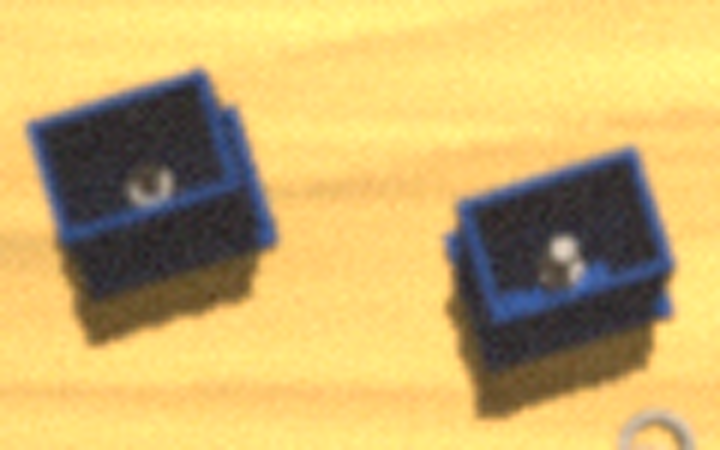

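View pics/stand_t.png

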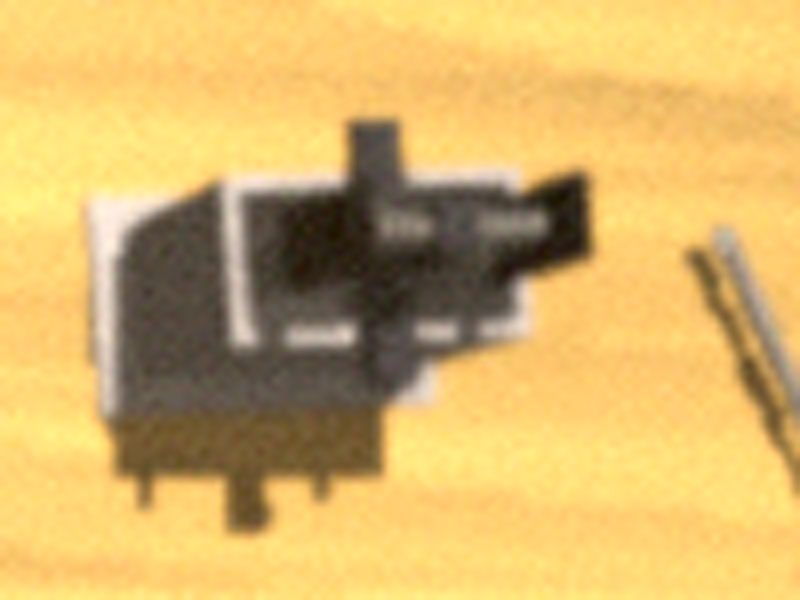

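View pics/stand_s.png

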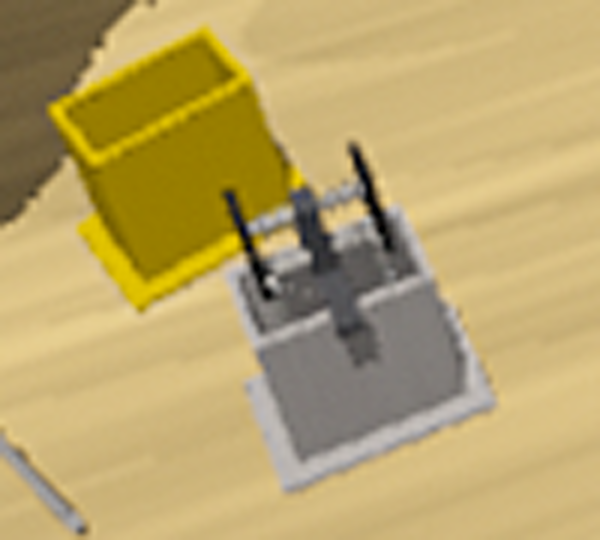

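View pics/sock_s.png

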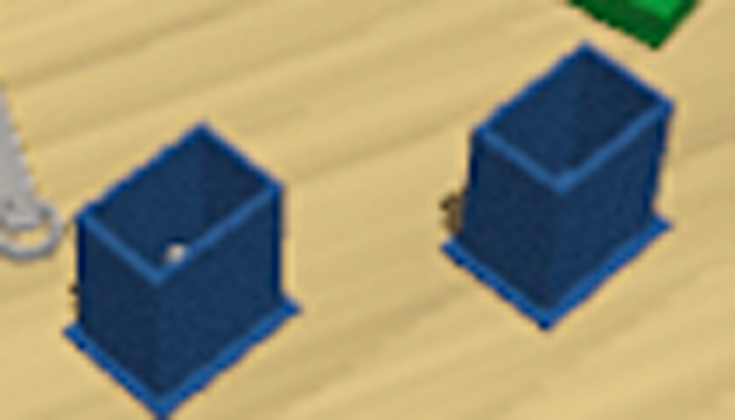

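View pics/tray_t.png

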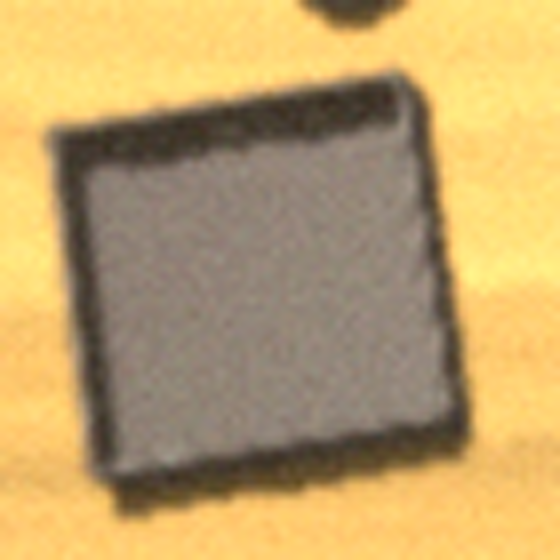

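```bash
cat > h.py <<'E'
import numpy as np, json
from scipy.optimize import least_squares
from plant import r
C={n:r.camera_info(n) for n in("scene","top")}
def proj(n,P):
    i=C[n];P=np.atleast_2d(P);q=P@i["view"][:3,:3].T+i["view"][:3,3]
    f=192/np.tan(np.radians(i["vertical_fov"]/2))
    return q[:,:2]/q[:,2:]*f+[i["cx"],i["cy"]]
def unc(p,s,o): return (np.array(p,float)+.5)/s-.5+np.array(o)
def box(x,y,yaw,hx,hy,z):
    c,s=np.cos(yaw),np.sin(yaw)
    # order: FL(+x,+y) FR(+x,-y) BR(-x,-y) BL(-x,+y)
    L=np.array([[hx,hy],[hx,-hy],[-hx,-hy],[-hx,hy]])
    return np.c_[L@np.array([[c,s],[-s,c]])+[x,y],np.full(4,z)]
def fit(obs,hx,hy,z,x0):
    def f(p): return np.concatenate([(proj(n,box(*p,hx,hy,z))-o).ravel() for n,o in obs.items()])
    s=least_squares(f,x0,loss='soft_l1');return s.x,f(s.x).reshape(-1,2).round(1)
def ray(n,uv,z):
    g=least_squares(lambda p:(proj(n,[p[0],p[1],z])-uv).ravel(),[.5,0]);return g.x
E
python3 - <<'E'
from h import *
so={"top":unc([(28,124),(203,68),(247,185),(68,242)],6,(175,115)),
    "scene":unc([(674,102),(562,190),(474,130),(587,42)],7,(230,190))}
# print both orderings
for k in [dict(top=so["top"]),dict(scene=so["scene"]),dict(scene=np.roll(so["scene"],1,0)),so]:
    x,e=fit(k,.024,.035,.08,[.5,.15,.2]);print("sock",x,np.degrees(x[2]),e.tolist())
st={"top":unc([(220,178),(520,170),(530,340),(238,350)],8,(345,145)),
    "scene":unc([(432,280),(262,348),(230,270),(400,205)],6,(100,190))}
for k in [dict(top=st["top"]),dict(scene=st["scene"]),st]:
    x,e=fit(k,.023,.040,.093,[.5,-.2,0]);print("stand",x,np.degrees(x[2]),e.tolist())
tr={"top":unc([(50,130),(405,72),(470,410),(95,475)],8,(95,100))}
x,e=fit(tr,.055,.055,.024,[.5,.2,.1]);print("tray",x,np.degrees(x[2]),e.tolist())
print("tray scene proj",proj("scene",box(*x,.055,.055,.024)))
print("spacer",ray("top",unc((150,186),6,(175,115))[None],.026))
E
```

```text
sock [0.56347731 0.14553742 0.34867833] 19.977796516727615 [[-0.1, 0.1], [0.6, -0.5], [-0.1, -0.1], [-0.3, 0.4]]
sock [0.56409069 0.14672319 0.33361012] 19.114452055515013 [[0.5, -0.0], [0.1, 0.8], [-0.5, -0.2], [-0.1, -0.4]]
sock [0.56303152 0.14662622 1.59808214] 91.56336169954349 [[-1.3, -0.8], [-0.3, 7.2], [0.8, 0.6], [0.4, -7.8]]
sock [0.56373727 0.14597869 0.34386328] 19.701914728572135 [[-0.2, -0.1], [0.4, -0.5], [-0.4, -0.1], [-0.6, 0.3], [0.2, -0.2], [-0.1, 0.8], [-0.7, -0.1], [-0.6, -0.5]]
stand [ 0.48783945 -0.27805369  0.05350728] 3.0657412507437596 [[0.2, 0.2], [-0.1, -0.0], [0.4, -0.1], [-0.6, -0.1]]
stand [ 0.4909525  -0.27715322  0.05330292] 3.0540320806136068 [[1.0, -0.4], [-1.1, 0.3], [-0.6, 0.3], [0.8, -0.3]]
stand [ 0.48860036 -0.27791984  0.05415154] 3.1026544986778415 [[0.1, -0.1], [-0.2, -0.4], [0.4, -0.4], [-0.6, -0.5], [0.5, -1.0], [-1.6, -0.3], [-1.1, -0.3], [0.2, -0.8]]
tray [0.59176973 0.32693813 0.20615376] 11.81174022979338 [[-0.1, -0.2], [0.4, -1.2], [-0.9, 0.4], [0.5, 0.7]]
tray scene proj [[393.82414057 208.43767433]
 [368.30546928 225.88007211]
 [340.64151867 202.8377085 ]
 [365.85125592 187.17795492]]
spacer [0.56461725 0.1492796 ]
```

Run:
```python
from h import *
o=unc([(230,190),(265,298),(355,145),(390,248)],6,(100,190))
def pts(p):
    x,y,a=p;c,s=np.cos(a),np.sin(a)
    return np.array([[x-s*v,y+c*v,.13+w] for v,w in[(-.027,.025),(-.027,-.027),(.027,.025),(.027,-.027)]])
f=lambda p:(proj("scene",pts(p))-o).ravel()
g=least_squares(f,[.49,-.278,.05]);print("tongs scene",g.x,np.degrees(g.x[2]),f(g.x).round(1))
# bar top-view: bar ends at crop top (375,120) and bottom (388,390); z ~ .097
for z in(.095,.103):
  a=[ray("top",unc(p,8,(345,145))[None],z) for p in[(375,120),(388,390)]];print(a, np.mean(a,0),np.linalg.norm(a[0]-a[1]))
P=pts([.4886,-.2779,.054]);print(proj("top",P))
b=[ray("top",unc((585,y),8,(345,145))[None],.155) for y in(175,255)];print("right handle top outer",b)
```

```text
tongs scene [ 0.489445   -0.27819188  0.05518761] 3.162017025142682 [ 0.4  2.6 -0.5 -2.6  1.   2.1 -0.9 -2.2]
[array([ 0.52541625, -0.27761695]), array([ 0.45235897, -0.27946891])] [ 0.48888761 -0.27854293] 0.0730807468261475
[array([ 0.52373735, -0.27451715]), array([ 0.45146489, -0.27634922])] [ 0.48760112 -0.27543319] 0.07229567003706694
[[417.44910427 171.43174075]
 [406.18576238 175.48309006]
 [389.97448807 172.33773516]
 [380.63323546 176.32339156]]
right handle top outer [array([ 0.50005685, -0.30562789]), array([ 0.48008591, -0.30502783])]
```

```bash
cat >> h.py <<'E'
from scipy.spatial.transform import Rotation as Ro
def go(x,y,z,yaw):
    s=r.get_state();R=Ro.from_euler('xyz',s["eef_rot"],degrees=True)
    T=Ro.from_euler('xyz',[180,0,yaw],degrees=True)
    w=(R.inv()*T).as_rotvec();d=R.inv().apply(np.array([x,y,z])-s["tcp_pos"])*1000
    print("t",round(s["time_s"],2),"pos",s["tcp_pos"].round(4),"rot",s["eef_rot"].round(2),"F",s["contact_force"].round(1),"w",round(s["gripper_width"],4))
    print("turn",w.round(4),"shift",d.round(1))
E
python3 -c "
from h import *
go(.489,-.278,.200,93.1)"
```

```text
t 0.1 pos [ 0.2957 -0.6063  0.2257] rot [-1.7999e+02 -9.0000e-02  1.1599e+02] F [-0.4 -0.1 -0.2] w 0.0878
turn [-0.0005 -0.0015  0.3995] shift [210.3 317.7  26. ]
```

Call:
step_arm(deltas=[[0,0,0,20,30,2,1],[0,0,0,25,38,2,1],[0,0,0,25,38,2,1],[0,0,0,25,38,2,1],[0,0,0,25,38,2,1],[0,0,0,25,38,2,1],[0,0,0,20,30,2,1],[0,0,0,15,20,2,1],[0,0,0.1,0,0,0,1],[0,0,0.1,0,0,0,1]])

```text
time_s: 1.1
tcp_pos: [0.4632, -0.3143, 0.2041]
eef_rot: [-179.7, -0.4, 104.1]
contact_force: [0.0, -0.8, 0.7]
gripper_width: 0.0877
```

Call:
step_arm(deltas=[[0,0,0.1,0,0,0,1],[0,0,0.1,0,0,0,1],[0,0,0,0,0,0,1]])

```text
time_s: 1.4
tcp_pos: [0.463, -0.313, 0.203]
eef_rot: [-179.5, -0.4, 92.2]
contact_force: [0.1, -1.0, -0.4]
gripper_width: 0.0879
```

```bash
python3 -c "
from h import *
go(.489,-.278,.180,93.1)"
```

```text
t 1.4 pos [ 0.463 -0.313  0.203] rot [-179.5    -0.44   92.2 ] F [ 0.1 -1.  -0.4] w 0.0879
turn [-0.0086 -0.0078 -0.0157] shift [33.8 27.5 23.1]
```

Call:
step_arm(deltas=[[-0.004,-0.004,-0.008,17,14,6,1],[-0.004,-0.004,-0.008,17,14,6,1],[0,0,0,0,0,5,1],[0,0,0,0,0,5,1],[0,0,0,0,0,0,1]])

```text
time_s: 1.9
tcp_pos: [0.4891, -0.2771, 0.1794]
eef_rot: [-179.9, -0.0, 93.8]
contact_force: [-0.9, 0.6, -0.6]
gripper_width: 0.0877
```

```bash
python3 -c "
from h import *
go(.489,-.278,.111,93.1)"
```

```text
t 1.9 pos [ 0.4891 -0.2771  0.1794] rot [-1.7989e+02 -1.0000e-02  9.3800e+01] F [-0.9  0.6 -0.6] w 0.0877
turn [-0.0018 -0.0001  0.0123] shift [-0.8 -0.1 68.4]
```

Call:
step_arm(deltas=[[-0.002,0,0.012,-1,0,10,1],[0,0,0,0,0,12,1],[0,0,0,0,0,12,1],[0,0,0,0,0,12,1],[0,0,0,0,0,10,1],[0,0,0,0,0,6,1],[0,0,0,0,0,6,1],[0,0,0,0,0,0,1]])

```text
time_s: 2.7
tcp_pos: [0.4873, -0.2797, 0.1042]
eef_rot: [-179.9, -0.0, 93.0]
contact_force: [-0.5, 0.3, -0.4]
gripper_width: 0.0875
```

```bash
cat >> h.py <<'E'
import cv2
def snap(name,boxes):
    out=[]
    for n,(x0,y0,x1,y1) in boxes.items():
        im=r.capture(n)[:,:,::-1][y0:y1,x0:x1]
        if n=="top": im=np.clip(im.astype(float)*1.8,0,255).astype(np.uint8)
        out.append(cv2.resize(im,(390,390*(y1-y0)//(x1-x0)),interpolation=cv2.INTER_CUBIC))
    H=max(o.shape[0] for o in out)
    out=[cv2.copyMakeBorder(o,0,H-o.shape[0],0,5,0) for o in out]
    cv2.imwrite(f"pics/{name}.png",np.hstack(out))
E
python3 -c "
from h import *
go(.489,-.278,.111,93.1)
snap('grasp1',{'scene':(100,160,220,280),'top':(335,115,455,235)})"
```

```text
t 2.7 pos [ 0.4873 -0.2797  0.1042] rot [-1.7988e+02 -4.0000e-02  9.3000e+01] F [-0.5  0.3 -0.4] w 0.0875
turn [-0.0021 -0.0008 -0.0018] shift [ 1.6  1.8 -6.8]
```

View pics/grasp1.png

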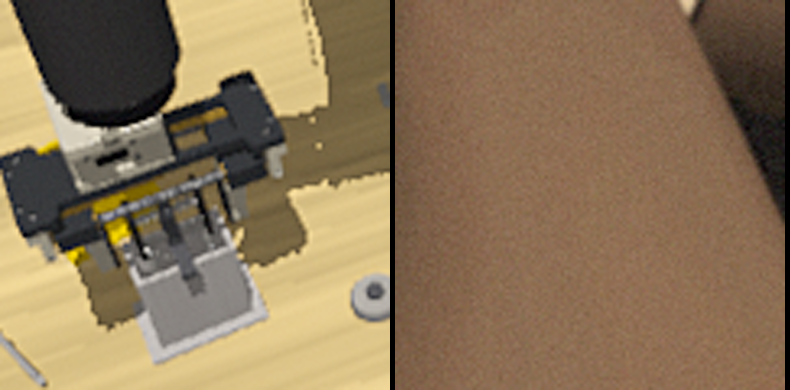

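Call:
step_arm(deltas=[[0,0,0,1.6,1.8,-7,1],[0,0,0,0,0,0,1],[0,0,0,0,0,0,1]])

```text
time_s: 3.1
tcp_pos: [0.4909, -0.2783, 0.1145]
eef_rot: [179.9, 0.0, 93.0]
contact_force: [-0.4, -0.5, -0.6]
gripper_width: 0.0879
```

```bash
python3 -c "
from h import *
go(.489,-.278,.111,93.1)"
```

```text
t 3.1 pos [ 0.4909 -0.2783  0.1145] rot [1.7989e+02 4.0000e-02 9.3040e+01] F [-0.4 -0.5 -0.6] w 0.0879
turn [ 0.002   0.0008 -0.0011] shift [ 0.4 -1.9  3.5]
```

Call:
step_arm(deltas=[[0,0,0,0.2,-1.3,2.5,1],[0,0,0,0,0,0,0.5],[0,0,0,0,0,0,0.5],[0,0,0,0,0,0,0.35],[0,0,0,0,0,0,0.25],[0,0,0,0,0,0,0.18],[0,0,0,0,0,0,0.18]], squeeze=30)

```text
time_s: 3.8
tcp_pos: [0.4897, -0.2782, 0.1124]
eef_rot: [179.8, 0.1, 93.0]
contact_force: [0.1, 0.5, -0.2]
gripper_width: 0.0526
```

```bash
python3 -c "
from h import *
go(.489,-.278,.111,93.1)
snap('grasp2',{'scene':(100,160,220,280)})"
```

```text
t 3.8 pos [ 0.4897 -0.2782  0.1124] rot [1.7983e+02 7.0000e-02 9.3050e+01] F [ 0.1  0.5 -0.2] w 0.0526
turn [ 0.003   0.0012 -0.0009] shift [ 0.3 -0.6  1.4]
```

View pics/grasp2.png

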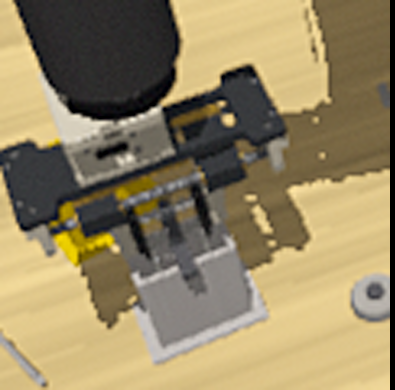

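Call:
step_arm(deltas=[[0,0,0,0,0,-6,0.18],[0,0,0,0,0,-12,0.18],[0,0,0,0,0,-15,0.18],[0,0,0,0,0,-15,0.18],[0,0,0,0,0,-15,0.18],[0,0,0,0,0,-15,0.18],[0,0,0,0,0,-15,0.18],[0,0,0,0,0,-10,0.18],[0,0,0,0,0,-3,0.18],[0,0,0,0,0,0,0.18]])

```text
time_s: 4.85
tcp_pos: [0.4884, -0.2777, 0.2279]
eef_rot: [179.8, 0.0, 93.0]
contact_force: [-0.1, -0.0, -1.5]
gripper_width: 0.0518
```

```bash
python3 -c "
from h import *
go(.5640,.147,.235,109.7)
snap('lift1',{'scene':(90,100,250,280)})"
```

```text
t 4.85 pos [ 0.4884 -0.2777  0.2279] rot [1.7979e+02 3.0000e-02 9.3020e+01] F [-0.1 -0.  -1.5] w 0.0518
turn [ 0.0035  0.001  -0.2912] shift [420.1  97.9  -7. ]
```

View pics/lift1.png

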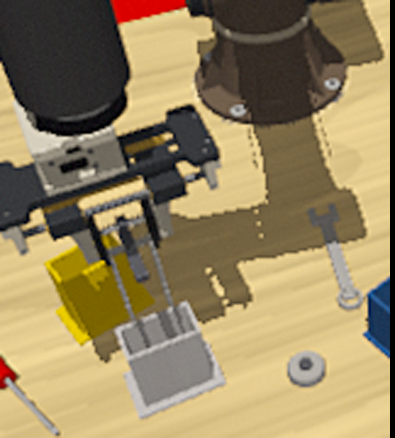

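Call:
step_arm(deltas=[[0,0,0,12,3,-2,0.18],[0,0,0,20,5,-2,0.18],[0,0,0,26,6,-1,0.18],[0,0,0,30,7,0,0.18],[0,0,0,30,7,0,0.18],[0,0,0,30,7,0,0.18],[0,0,0,30,7,0,0.18],[0,0,0,30,7,0,0.18],[0,0,0,30,7,0,0.18],[0,0,0,30,7,0,0.18]])

```text
time_s: 5.9
tcp_pos: [0.5343, 0.0054, 0.2256]
eef_rot: [-179.5, -0.1, 92.7]
contact_force: [0.2, 0.2, -1.4]
gripper_width: 0.0518
```

```bash
python3 -c "
from h import *
go(.5640,.147,.235,109.7)"
```

```text
t 5.9 pos [0.5343 0.0054 0.2256] rot [-1.7946e+02 -6.0000e-02  9.2650e+01] F [ 0.2  0.2 -1.4] w 0.0518
turn [-0.0093 -0.0024 -0.2976] shift [140.   36.1  -9.6]
```

Call:
step_arm(deltas=[[-0.004,-0.001,0,30,8,-3,0.18],[-0.004,-0.001,0,28,7,-2,0.18],[0,0,0,25,6,-2,0.18],[0,0,0,18,5,-1,0.18],[0,0,0,8,2,0,0.18],[0,0,-0.07,2,1,0,0.18],[0,0,-0.08,0,0,0,0.18],[0,0,-0.08,0,0,0,0.18],[0,0,-0.05,0,0,0,0.18],[0,0,0,0,0,0,0.18]])

```text
time_s: 6.9
tcp_pos: [0.5545, 0.1282, 0.2273]
eef_rot: [-179.3, 0.1, 109.6]
contact_force: [-0.0, -0.2, -1.9]
gripper_width: 0.052
```

```bash
python3 -c "
from h import *
go(.5640,.147,.215,109.7)
snap('over1',{'scene':(240,100,400,270)})"
```

```text
t 6.9 pos [0.5545 0.1282 0.2273] rot [-1.7925e+02  6.0000e-02  1.0956e+02] F [-0.  -0.2 -1.9] w 0.052
turn [-0.0131  0.001  -0.0025] shift [14.5 15.4 12. ]
```

View pics/over1.png

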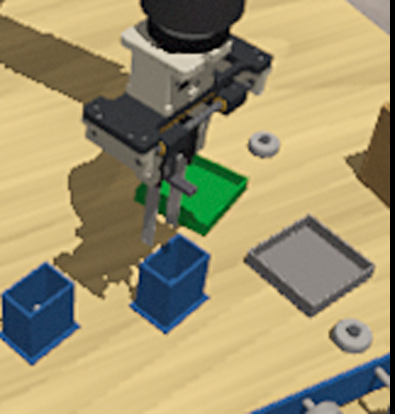

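Call:
step_arm(deltas=[[-0.008,0,-0.002,7,7,3,0.18],[-0.003,0,0,5,6,3,0.18],[0,0,0,2,2,2,0.18],[0,0,0,0,0,0,0.18],[0,0,0,0,0,0,0.18]])

```text
time_s: 7.45
tcp_pos: [0.5645, 0.1478, 0.2176]
eef_rot: [-179.9, 0.1, 109.3]
contact_force: [-0.7, -0.4, -1.6]
gripper_width: 0.0518
```

```bash
python3 -c "
from h import *
go(.5643,.148,.215,109.7)
"
```

```text
t 7.45 pos [0.5645 0.1478 0.2176] rot [-1.7986e+02  7.0000e-02  1.0933e+02] F [-0.7 -0.4 -1.6] w 0.0518
turn [-0.0024  0.0011 -0.0065] shift [ 0.2 -0.2  2.6]
```

```bash
python3 -c "
from h import *
snap('over2',{'scene':(270,130,350,250),'top':(150,100,250,200)})
s=r.get_state();p=s['tcp_pos'];a=np.radians(19.5)
for v in(-.022,.022):
  q=p+[-np.sin(a)*v,np.cos(a)*v,.0176-.122];print(q,proj('scene',q),proj('top',q))
"
```

```text
[0.57186804 0.12691835 0.11330795] [[307.91418606 202.11396999]] [[203.61477355 132.69498678]]
[0.55718053 0.16839458 0.11330795] [[318.38419731 193.8095097 ]] [[183.93344554 139.05524353]]
```

View pics/over2.png

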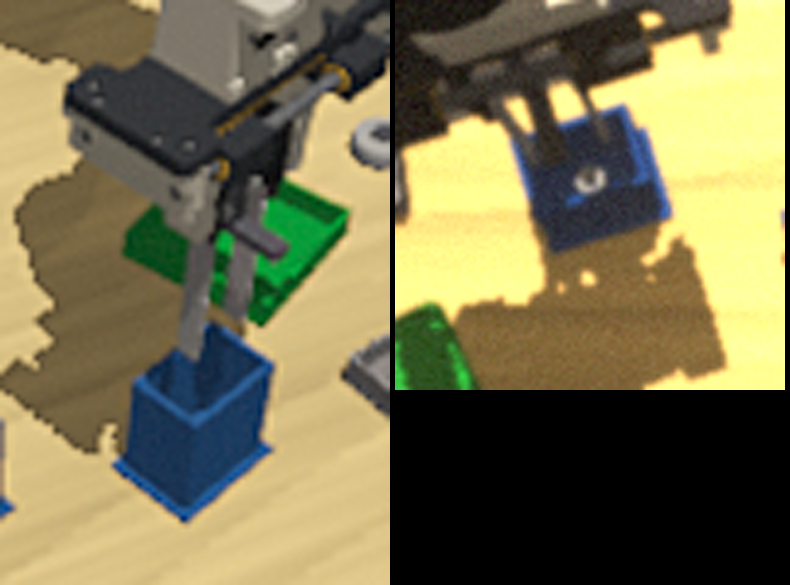

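Call:
step_arm(deltas=[[-0.002,0.001,-0.005,0,0,6,0.18],[0,0,0,0,0,9,0.18],[0,0,0,0,0,9,0.18],[0,0,0,0,0,9,0.18],[0,0,0,0,0,6,0.18],[0,0,0,0,0,0,0.18],[0,0,0,0,0,0,0.18]])

```text
time_s: 8.25
tcp_pos: [0.5638, 0.1469, 0.1744]
eef_rot: [-179.9, 0.0, 109.6]
contact_force: [0.4, 1.0, -1.8]
gripper_width: 0.0517
```

```bash
python3 -c "
from h import *
go(.5643,.148,.113,109.7)
"
```

```text
t 8.25 pos [0.5638 0.1469 0.1744] rot [-1.7992e+02  1.0000e-02  1.0959e+02] F [ 0.4  1.  -1.8] w 0.0517
turn [-0.0015  0.0002 -0.0019] shift [ 0.9  0.9 61.4]
```

Call:
step_arm(deltas=[[0,0,0,0.5,0.5,6,0.18],[0,0,0,0,0,9,0.18],[0,0,0,0,0,9,0.18],[0,0,0,0,0,9,0.18],[0,0,0,0,0,6,0.18],[0,0,0,0,0,4,0.18],[0,0,0,0,0,0,0.18],[0,0,0,0,0,0,0.18]])

```text
time_s: 9.05
tcp_pos: [0.5643, 0.1476, 0.1276]
eef_rot: [-179.9, 0.0, 109.6]
contact_force: [0.2, -0.7, -1.4]
gripper_width: 0.052
```

```bash
python3 -c "
from h import *
go(.5643,.148,.113,109.7)
"
```

```text
t 9.05 pos [0.5643 0.1476 0.1276] rot [-1.7993e+02  1.0000e-02  1.0959e+02] F [ 0.2 -0.7 -1.4] w 0.052
turn [-0.0013  0.0003 -0.0019] shift [ 0.4  0.1 14.6]
```

Call:
step_arm(deltas=[[0,0,0,0,0,3,0.18],[0,0,0,0,0,4,0.18],[0,0,0,0,0,4,0.18],[0,0,0,0,0,2,0.18],[0,0,0,0,0,0,0.18],[0,0,0,0,0,0,0.18]])

```text
time_s: 9.65
tcp_pos: [0.5648, 0.1478, 0.1143]
eef_rot: [180.0, 0.0, 109.6]
contact_force: [-0.1, 0.9, -1.3]
gripper_width: 0.0518
```

```bash
python3 -c "
from h import *
go(.5643,.148,.113,109.7)
"
```

```text
t 9.65 pos [0.5648 0.1478 0.1143] rot [179.99   0.   109.6 ] F [-0.1  0.9 -1.3] w 0.0518
turn [ 0.0003  0.0001 -0.0017] shift [ 0.3 -0.4  1.3]
```

Call:
step_arm(deltas=[[0,0,0,0,0,0,0.05],[0,0,0,0,0,0,-0.05],[0,0,0,0,0,0,-0.15],[0,0,0,0,0,0,-0.22],[0,0,0,0,0,0,-0.3],[0,0,0,0,0,0,-0.4],[0,0,0,0,0,0,-0.4],[0,0,0,0,0,0,-0.4]], squeeze=30)

```text
time_s: 10.45
tcp_pos: [0.5651, 0.148, 0.1148]
eef_rot: [179.9, -0.0, 109.6]
contact_force: [1.0, -0.2, -1.2]
gripper_width: 0.0313
```

```bash
python3 -c "
from h import *
go(.5643,.148,.113,109.7)
"
```

```text
t 10.45 pos [0.5651 0.148  0.1148] rot [ 1.7993e+02 -1.0000e-02  1.0960e+02] F [ 1.  -0.2 -1.2] w 0.0313
turn [ 0.0012 -0.0001 -0.0017] shift [ 0.2 -0.8  1.8]
```

Call:
step_arm(deltas=[[0,0,0,0,0,0,-0.4],[0,0,0,0,0,0,-0.4],[0,0,0,0,0,0,-0.4]])

```text
time_s: 10.75
tcp_pos: [0.5651, 0.148, 0.1148]
eef_rot: [179.9, -0.0, 109.6]
contact_force: [-0.1, -0.2, -2.0]
gripper_width: 0.0313
```

```bash
python3 -c "
from h import *
go(.5643,.148,.113,109.7)
snap('grip1',{'scene':(270,130,350,250),'top':(150,100,250,200)})
"
```

```text
t 10.75 pos [0.5651 0.148  0.1148] rot [ 1.7993e+02 -1.0000e-02  1.0960e+02] F [-0.1 -0.2 -2. ] w 0.0313
turn [ 0.0012 -0.0001 -0.0017] shift [ 0.2 -0.8  1.8]
```

View pics/grip1.png

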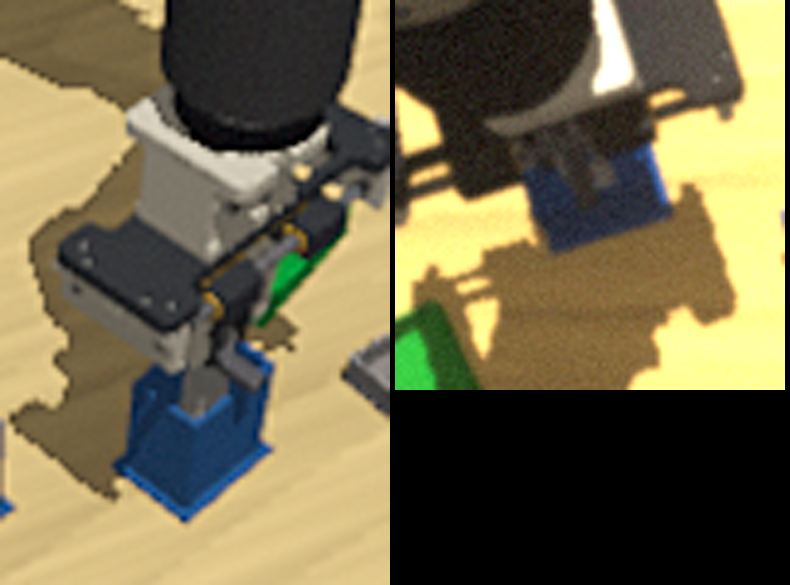

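Call:
step_arm(deltas=[[0,0,0,0,0,0,-0.4],[0,0,0,0,0,0,-0.4],[0,0,0,0,0,0,-0.4]], squeeze=20)

```text
time_s: 11.15
tcp_pos: [0.5651, 0.148, 0.1148]
eef_rot: [179.9, -0.0, 109.6]
contact_force: [0.1, -0.5, -1.8]
gripper_width: 0.0319
```

Call:
step_arm(deltas=[[0,0,0,0,0,0,-0.4],[0,0,0,0,0,0,-0.4],[0,0,0,0,0,-3,-0.4],[0,0,0,0,0,-4,-0.4],[0,0,0,0,0,-4,-0.4],[0,0,0,0,0,-3,-0.4],[0,0,0,0,0,0,-0.4],[0,0,0,0,0,0,-0.4]], squeeze=30)

```text
time_s: 11.95
tcp_pos: [0.5652, 0.1481, 0.1305]
eef_rot: [179.9, -0.0, 109.6]
contact_force: [0.3, -0.1, -1.5]
gripper_width: 0.0318
```

```bash
python3 -c "
from h import *
go(.5643,.148,.230,109.7)
snap('grip2',{'scene':(270,130,350,250),'top':(150,100,250,200)})
"
```

```text
t 11.95 pos [0.5652 0.1481 0.1305] rot [ 1.7989e+02 -1.0000e-02  1.0960e+02] F [ 0.3 -0.1 -1.5] w 0.0318
turn [ 0.0018 -0.0002 -0.0017] shift [  0.2  -0.7 -99.5]
```

View pics/grip2.png

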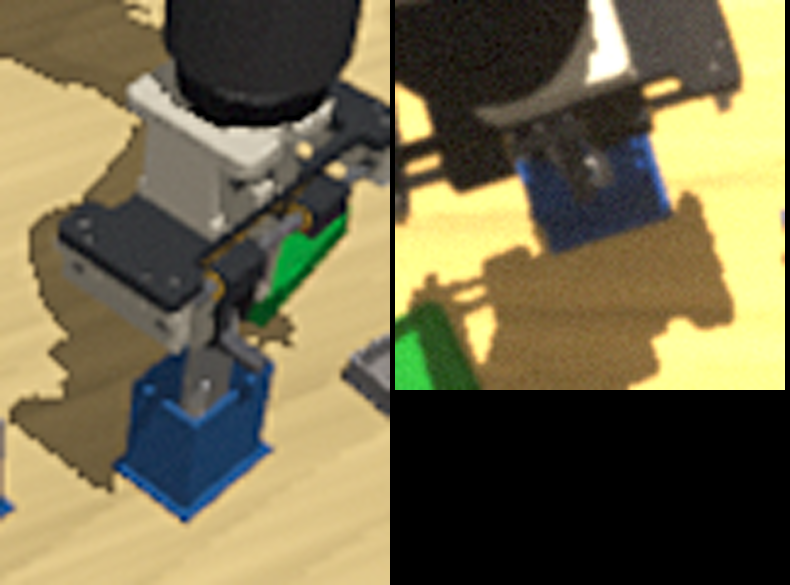

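Call:
step_arm(deltas=[[0,0,0,0,0,-5,-0.4],[0,0,0,0,0,-7,-0.4],[0,0,0,0,0,-8,-0.4],[0,0,0,0,0,-8,-0.4],[0,0,0,0,0,-8,-0.4],[0,0,0,0,0,-8,-0.4],[0,0,0,0,0,-8,-0.4],[0,0,0,0,0,-8,-0.4],[0,0,0,0,0,-8,-0.4],[0,0,0,0,0,-8,-0.4]])

```text
time_s: 13.05
tcp_pos: [0.5648, 0.1478, 0.2128]
eef_rot: [179.9, -0.0, 109.6]
contact_force: [0.0, 0.6, -2.0]
gripper_width: 0.0316
```

Call:
step_arm(deltas=[[0,0,0,0,0,-8,-0.4],[0,0,0,0,0,-8,-0.4],[0,0,0,0,0,-5,-0.4],[0,0,0,0,0,-2,-0.4],[0,0,0,0,0,0,-0.4],[0,0,0,0,0,0,-0.4],[0,0,0,0,0,0,-0.4]])

```text
time_s: 13.75
tcp_pos: [0.5648, 0.1479, 0.2386]
eef_rot: [179.9, -0.0, 109.6]
contact_force: [0.1, -0.3, -2.7]
gripper_width: 0.0319
```

```bash
python3 -c "
from h import *
go(.588,.315,.230,101)
snap('grip3',{'scene':(270,130,350,250),'top':(150,100,250,200)})
"
```

```text
t 13.75 pos [0.5648 0.1479 0.2386] rot [ 1.799e+02 -2.000e-02  1.096e+02] F [ 0.1 -0.3 -2.7] w 0.0319
turn [ 0.0018 -0.0005  0.1501] shift [149.6  77.9   8.8]
```

View pics/grip3.png

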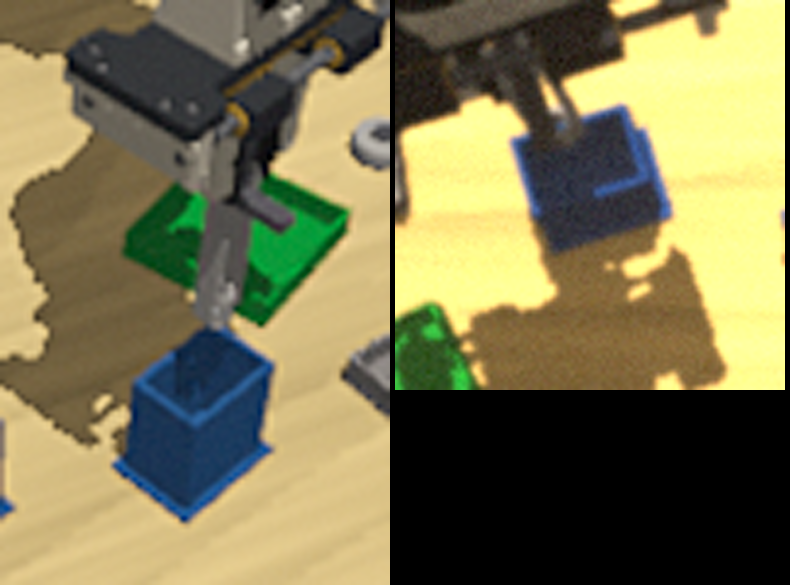

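```bash
python3 -c "
from h import *
for uv in((390,175),(438,219)): print(ray('scene',np.array([uv]),0.))
for uv in((62,185),(69,95)): print(ray('top',np.array([uv]),0.))
go(.588,.318,.225,109.6)
"
```

```text
[0.49640866 0.49359277]
[0.70847443 0.50255272]
[0.46628002 0.48574549]
[0.69396013 0.48704518]
t 13.85 pos [0.5648 0.1479 0.2386] rot [ 1.799e+02 -2.000e-02  1.096e+02] F [ 1.1  0.1 -3. ] w 0.0315
turn [ 0.0017 -0.0004 -0.    ] shift [152.5  78.9  13.8]
```

Call:
step_arm(deltas=[[0,0,0,8,4,0,-0.4],[0,0,0,14,7,0,-0.4],[0,0,0,18,9,0,-0.4],[0,0,0,18,9,0,-0.4],[0,0,0,18,9,0,-0.4],[0,0,0,18,9,0,-0.4],[0,0,0,18,9,0,-0.4],[0,0,0,12,6,0,-0.4],[0,0,0,6,3,0,-0.4],[0,0,0,0,0,0,-0.4]])

```text
time_s: 14.85
tcp_pos: [0.5834, 0.3083, 0.2368]
eef_rot: [180.0, 0.0, 109.8]
contact_force: [0.2, -0.1, -2.2]
gripper_width: 0.0316
```

```bash
python3 -c "
from h import *
go(.588,.318,.150,109.6)
"
```

```text
t 14.85 pos [0.5834 0.3083 0.2368] rot [1.8000e+02 1.0000e-02 1.0976e+02] F [ 0.2 -0.1 -2.2] w 0.0316
turn [0.0001 0.0002 0.0028] shift [ 7.6  7.6 86.8]
```

Call:
step_arm(deltas=[[0,0,0,4,4,5,-0.4],[0,0,0,2,2,9,-0.4],[0,0,0,0,0,10,-0.4],[0,0,0,0,0,10,-0.4],[0,0,0,0,0,10,-0.4],[0,0,0,0,0,10,-0.4],[0,0,0,0,0,10,-0.4],[0,0,0,0,0,6,-0.4],[0,0,0,0,0,3,-0.4],[0,0,0,0,0,0,-0.4]])

```text
time_s: 15.85
tcp_pos: [0.5867, 0.3129, 0.1561]
eef_rot: [-179.8, 0.1, 109.6]
contact_force: [0.4, -0.3, -1.7]
gripper_width: 0.0312
```

```bash
python3 -c "
from h import *
go(.588,.318,.1138,109.6)
snap('tray1',{'scene':(310,110,430,240),'top':(80,70,200,190)})
"
```

```text
t 15.85 pos [0.5867 0.3129 0.1561] rot [-1.7985e+02  7.0000e-02  1.0957e+02] F [ 0.4 -0.3 -1.7] w 0.0312
turn [-0.0027  0.0013 -0.0005] shift [ 4.5  3.  42.2]
```

View pics/tray1.png

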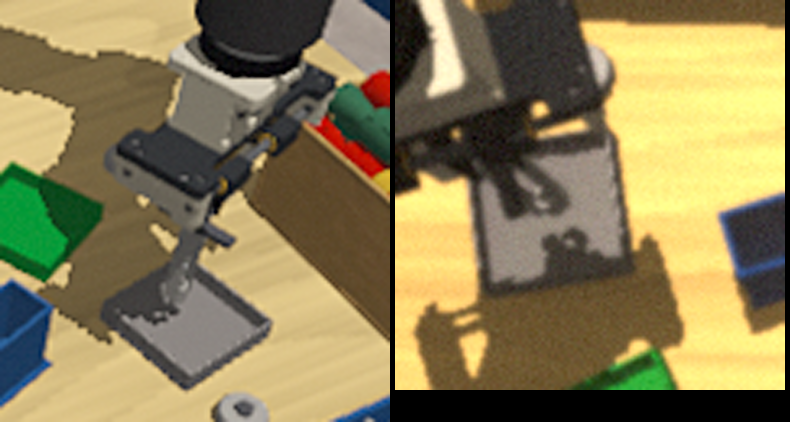

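Call:
step_arm(deltas=[[0,0,0,3,2,4,-0.4],[0,0,0,0,0,6,-0.4],[0,0,0,0,0,6,-0.4],[0,0,0,0,0,6,-0.4],[0,0,0,0,0,5,-0.4],[0,0,0,0,0,3,-0.4],[0,0,0,0,0,0,-0.4],[0,0,0,0,0,0,-0.4]])

```text
time_s: 16.75
tcp_pos: [0.5884, 0.3174, 0.125]
eef_rot: [-180.0, 0.0, 109.6]
contact_force: [0.3, -1.0, -2.6]
gripper_width: 0.0315
```

```bash
python3 -c "
from h import *
go(.588,.318,.1138,109.6)
"
```

```text
t 16.75 pos [0.5884 0.3174 0.125 ] rot [-1.7999e+02  3.0000e-02  1.0960e+02] F [ 0.3 -1.  -2.6] w 0.0315
turn [-0.0001  0.0005 -0.    ] shift [ 0.7 -0.2 11.2]
```

Call:
step_arm(deltas=[[0,0,0,0,0,2,-0.4],[0,0,0,0,0,3,-0.4],[0,0,0,0,0,2,-0.4],[0,0,0,0,0,1,-0.4],[0,0,0,0,0,0,-0.4],[0,0,0,0,0,0,-0.4]])

```text
time_s: 17.35
tcp_pos: [0.5887, 0.3175, 0.1171]
eef_rot: [179.9, 0.0, 109.6]
contact_force: [-1.5, 0.5, -1.6]
gripper_width: 0.0316
```

```bash
python3 -c "
from h import *
go(.588,.318,.1138,109.6)
snap('tray2',{'scene':(310,110,430,240)})
"
```

```text
t 17.35 pos [0.5887 0.3175 0.1171] rot [1.7995e+02 1.0000e-02 1.0960e+02] F [-1.5  0.5 -1.6] w 0.0316
turn [ 0.0009  0.0001 -0.0001] shift [ 0.7 -0.5  3.3]
```

View pics/tray2.png

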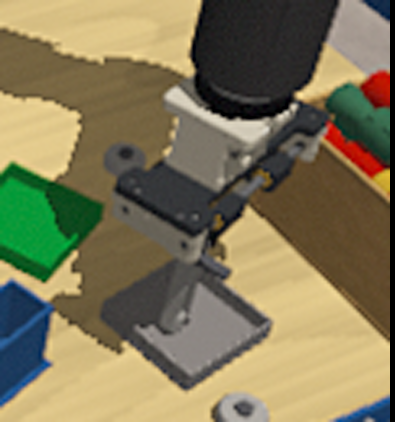

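Over the tray, about 3 mm above the floor. Final touch down in small steps.

Call:
step_arm(deltas=[[0,0,0,0,0,1.2,-0.4],[0,0,0,0,0,1,-0.4],[0,0,0,0,0,0,-0.4],[0,0,0,0,0,0,-0.4]])

```text
time_s: 17.8
tcp_pos: [0.5888, 0.3176, 0.1149]
eef_rot: [179.9, -0.0, 109.6]
contact_force: [-0.2, -0.1, -2.4]
gripper_width: 0.0317
```

```bash
python3 -c "
from h import *
go(.588,.318,.1138,109.6)
"
```

```text
t 17.8 pos [0.5888 0.3176 0.1149] rot [179.93  -0.   109.6 ] F [-0.2 -0.1 -2.4] w 0.0317
turn [ 0.0013 -0.0001 -0.0001] shift [ 0.6 -0.6  1.1]
```

Call:
step_arm(deltas=[[0,0,0,0,0,0.7,-0.4],[0,0,0,0,0,0.6,-0.4],[0,0,0,0,0,0,-0.4]])

```text
time_s: 18.1
tcp_pos: [0.589, 0.3178, 0.1139]
eef_rot: [179.9, -0.0, 109.6]
contact_force: [0.1, 0.2, -2.8]
gripper_width: 0.0313
```

```bash
python3 -c "
from h import *
go(.588,.318,.1138,109.6)
"
```

```text
t 18.1 pos [0.589  0.3178 0.1139] rot [ 1.7989e+02 -1.0000e-02  1.0960e+02] F [ 0.1  0.2 -2.8] w 0.0313
turn [ 0.0019 -0.0001  0.0001] shift [ 0.6 -0.9  0.1]
```

Call:
step_arm(deltas=[[0,0,0,0,0,0.6,-0.4],[0,0,0,0,0,0.5,-0.4],[0,0,0,0,0,0,-0.4]])

```text
time_s: 18.4
tcp_pos: [0.5891, 0.3178, 0.1139]
eef_rot: [179.9, -0.0, 109.6]
contact_force: [-0.8, -0.5, -0.4]
gripper_width: 0.0314
```

Call:
step_arm(deltas=[[0,0,0,0,0,0,-0.3],[0,0,0,0,0,0,-0.24],[0,0,0,0,0,0,-0.2],[0,0,0,0,0,0,-0.1],[0,0,0,0,0,0,0],[0,0,0,0,0,0,0.1],[0,0,0,0,0,0,0.18],[0,0,0,0,0,0,0.18],[0,0,0,0,0,0,0.18]])

```text
time_s: 19.3
tcp_pos: [0.589, 0.3178, 0.1125]
eef_rot: [179.9, -0.0, 109.6]
contact_force: [-0.4, -0.5, -1.4]
gripper_width: 0.0515
```

```bash
python3 -c "
from h import *
go(.588,.318,.1138,109.6)
snap('rel',{'scene':(310,110,430,240),'top':(80,70,200,190)})
"
```

```text
t 19.3 pos [0.589  0.3178 0.1125] rot [ 1.799e+02 -1.000e-02  1.096e+02] F [-0.4 -0.5 -1.4] w 0.0515
turn [ 0.0018 -0.0002  0.    ] shift [ 0.5 -0.9 -1.3]
```

View pics/rel.png

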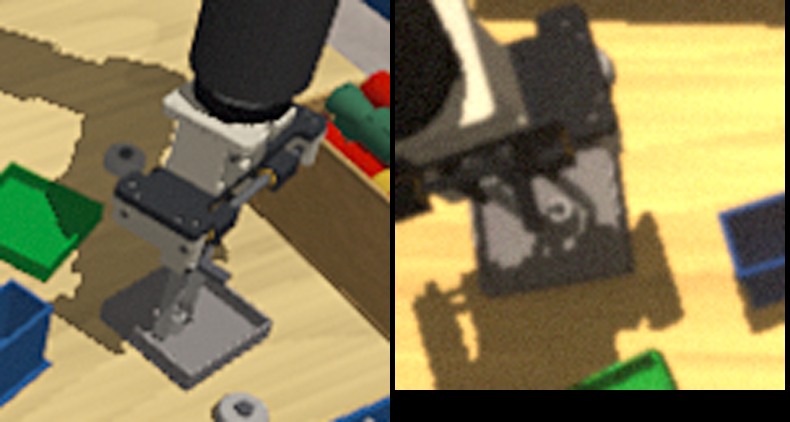

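Call:
step_arm(deltas=[[0,0,0,0,0,-3,0.18],[0,0,0,0,0,-7,0.18],[0,0,0,0,0,-12,0.18],[0,0,0,0,0,-15,0.18],[0,0,0,0,0,-15,0.18],[0,0,0,0,0,-15,0.18],[0,0,0,0,0,-15,0.18],[0,0,0,0,0,-15,0.18],[0,0,0,0,0,-10,0.18],[0,0,0,0,0,0,0.18]])

```text
time_s: 20.4
tcp_pos: [0.5898, 0.318, 0.2327]
eef_rot: [179.6, -0.1, 109.6]
contact_force: [-0.2, -0.4, -2.1]
gripper_width: 0.0518
```

```bash
python3 -c "
from h import *
go(.489,-.278,.235,109.6)
snap('up',{'scene':(310,110,430,240),'top':(80,70,200,190)})
"
```

```text
t 20.4 pos [0.5898 0.318  0.2327] rot [ 1.7956e+02 -9.0000e-02  1.0963e+02] F [-0.2 -0.4 -2.1] w 0.0518
turn [ 0.0077 -0.0016  0.0005] shift [-527.5 -295.1   -5.5]
```

View pics/up.png

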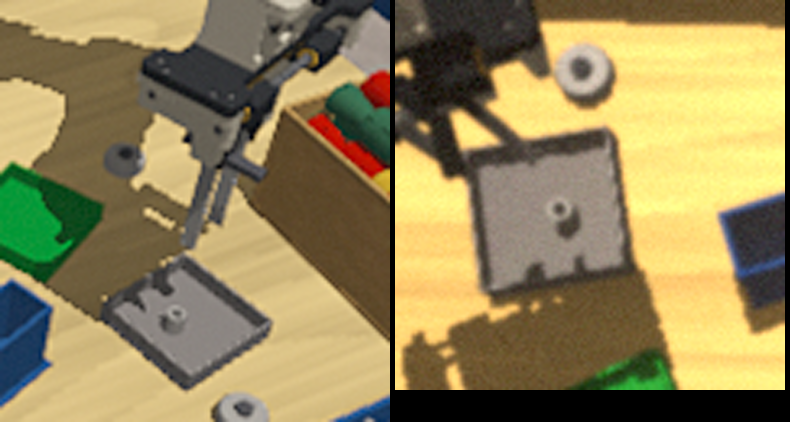

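Call:
step_arm(deltas=[[0.004,0,0,-12,-7,-1,0.18],[0.003,0,0,-22,-12,-1,0.18],[0,0,0,-30,-17,-1,0.18],[0,0,0,-30,-17,-1,0.18],[0,0,0,-30,-17,0,0.18],[0,0,0,-30,-17,0,0.18],[0,0,0,-30,-17,0,0.18],[0,0,0,-30,-17,0,0.18],[0,0,0,-30,-17,0,0.18],[0,0,0,-30,-17,0,0.18]])

```text
time_s: 21.5
tcp_pos: [0.5259, -0.0068, 0.226]
eef_rot: [-178.8, 0.1, 109.8]
contact_force: [0.9, 0.6, -0.2]
gripper_width: 0.0519
```

```bash
python3 -c "
from h import *
go(.489,-.278,.235,109.6)
"
```

```text
t 21.5 pos [ 0.5259 -0.0068  0.226 ] rot [-1.7884e+02  6.0000e-02  1.0984e+02] F [ 0.9  0.6 -0.2] w 0.0519
turn [-0.0202  0.0012  0.0042] shift [-242.6 -126.9   -6.2]
```

Call:
step_arm(deltas=[[-0.006,0,0,-30,-16,-2,0.18],[-0.006,0,0,-30,-16,-2,0.18],[-0.005,0,0,-30,-16,-1,0.18],[0,0,0,-30,-16,-1,0.18],[0,0,0,-28,-14,0,0.18],[0,0,0,-20,-10,0,0.18],[0,0,0.05,-10,-5,0,0.18],[0,0,0.08,0,0,0,0.18],[0,0,0.08,0,0,0,0.18],[0,0,0,0,0,0,0.18]])

```text
time_s: 22.5
tcp_pos: [0.4855, -0.2207, 0.2264]
eef_rot: [-179.1, -0.1, 96.6]
contact_force: [0.6, -0.4, -1.4]
gripper_width: 0.0518
```

```bash
python3 -c "
from h import *
go(.489,-.278,.235,93.1)
"
```

```text
t 22.5 pos [ 0.4855 -0.2207  0.2264] rot [-1.7907e+02 -6.0000e-02  9.6570e+01] F [ 0.6 -0.4 -1.4] w 0.0518
turn [-0.0163 -0.0006  0.0606] shift [-57.3  -3.2  -8.6]
```

Call:
step_arm(deltas=[[-0.006,0,0.03,-14,0,-2,0.18],[-0.005,0,0.02,-18,0,-1,0.18],[-0.003,0,0,-12,0,0,0.18],[0,0,0,-6,0,0,0.18],[0,0,0,0,0,0,0.18],[0,0,0,0,0,0,0.18]])

```text
time_s: 23.1
tcp_pos: [0.4893, -0.2729, 0.2284]
eef_rot: [-179.8, -0.1, 93.8]
contact_force: [-0.6, 0.6, -1.2]
gripper_width: 0.0522
```

```bash
python3 -c "
from h import *
go(.489,-.278,.215,93.1)
"
```

```text
t 23.1 pos [ 0.4893 -0.2729  0.2284] rot [-1.798e+02 -8.000e-02  9.382e+01] F [-0.6  0.6 -1.2] w 0.0522
turn [-0.0034 -0.0013  0.0125] shift [-5.1 -0.6 13.4]
```

Call:
step_arm(deltas=[[-0.003,0,0.01,-3.5,0,4,0.18],[0,0,0,0,0,5,0.18],[0,0,0,0,0,0,0.18],[0,0,0,0,0,0,0.18]])

```text
time_s: 23.5
tcp_pos: [0.4894, -0.2755, 0.2183]
eef_rot: [-180.0, -0.1, 93.3]
contact_force: [0.1, -1.2, -0.7]
gripper_width: 0.0519
```

```bash
python3 -c "
from h import *
go(.489,-.278,.113,93.1)
snap('st',{'scene':(100,130,220,280),'top':(335,115,455,235)})
"
```

```text
t 23.5 pos [ 0.4894 -0.2755  0.2183] rot [-1.7997e+02 -1.0000e-01  9.3290e+01] F [ 0.1 -1.2 -0.7] w 0.0519
turn [-0.0005 -0.0018  0.0033] shift [ -2.7  -0.5 105.3]
```

View pics/st.png

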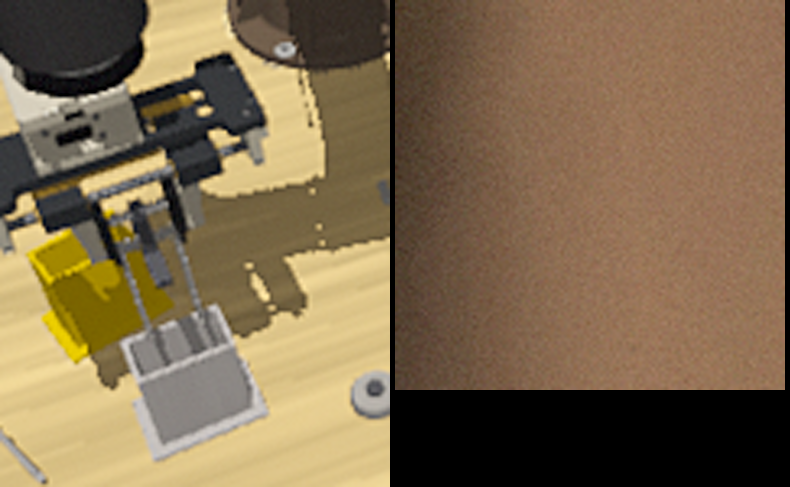

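Tongs sit above the stand, tips over the well. Lowering to about 0.125 first.

Call:
step_arm(deltas=[[0,-0.001,0.002,-2,-0.4,6,0.18],[0,0,0,0,0,9,0.18],[0,0,0,0,0,10,0.18],[0,0,0,0,0,10,0.18],[0,0,0,0,0,10,0.18],[0,0,0,0,0,10,0.18],[0,0,0,0,0,10,0.18],[0,0,0,0,0,7,0.18],[0,0,0,0,0,3,0.18],[0,0,0,0,0,0,0.18]])

```text
time_s: 24.6
tcp_pos: [0.4884, -0.2773, 0.1353]
eef_rot: [-179.9, -0.1, 93.2]
contact_force: [0.2, 0.5, -1.8]
gripper_width: 0.0516
```

```bash
python3 -c "
from h import *
go(.489,-.278,.113,93.1)
"
```

```text
t 24.6 pos [ 0.4884 -0.2773  0.1353] rot [-1.7985e+02 -8.0000e-02  9.3170e+01] F [ 0.2  0.5 -1.8] w 0.0516
turn [-0.0026 -0.0014  0.0011] shift [-0.8  0.6 22.3]
```

Call:
step_arm(deltas=[[0,0,0,0,0,4,0.18],[0,0,0,0,0,6,0.18],[0,0,0,0,0,5,0.18],[0,0,0,0,0,3,0.18],[0,0,0,0,0,0,0.18],[0,0,0,0,0,0,0.18]])

```text
time_s: 25.2
tcp_pos: [0.4892, -0.2775, 0.1169]
eef_rot: [-180.0, -0.0, 93.2]
contact_force: [-0.2, -0.5, -0.8]
gripper_width: 0.052
```

```bash
python3 -c "
from h import *
go(.489,-.278,.1125,93.1)
"
```

```text
t 25.2 pos [ 0.4892 -0.2775  0.1169] rot [-1.7997e+02 -3.0000e-02  9.3180e+01] F [-0.2 -0.5 -0.8] w 0.052
turn [-0.0005 -0.0006  0.0014] shift [-0.5 -0.2  4.4]
```

Call:
step_arm(deltas=[[0,0,0,0,0,1.5,0.18],[0,0,0,0,0,1.5,0.18],[0,0,0,0,0,0,0.18],[0,0,0,0,0,0,0.18]])

```text
time_s: 25.6
tcp_pos: [0.4895, -0.2776, 0.1141]
eef_rot: [180.0, -0.0, 93.2]
contact_force: [-0.2, -0.2, -1.7]
gripper_width: 0.0519
```

Call:
step_arm(deltas=[[0,0,0,0,0,0.8,0.18],[0,0,0,0,0,0,0.18],[0,0,0,0,0,0,0.18]])

```text
time_s: 25.9
tcp_pos: [0.4896, -0.2776, 0.1134]
eef_rot: [180.0, -0.0, 93.2]
contact_force: [-0.5, -0.2, -1.8]
gripper_width: 0.0518
```

Within ~1 mm of hanging height. Release slowly and open.

Call:
step_arm(deltas=[[0,0,0,0,0,0.8,0.18],[0,0,0,0,0,0,0.18],[0,0,0,0,0,0,0.25],[0,0,0,0,0,0,0.32],[0,0,0,0,0,0,0.4],[0,0,0,0,0,0,0.6],[0,0,0,0,0,0,1],[0,0,0,0,0,0,1],[0,0,0,0,0,0,1],[0,0,0,0,0,0,1]])

```text
time_s: 26.9
tcp_pos: [0.4904, -0.278, 0.1135]
eef_rot: [179.9, 0.0, 93.2]
contact_force: [-0.7, -0.2, -0.4]
gripper_width: 0.0871
```

```bash
python3 -c "
from h import *
go(.489,-.278,.1125,93.1)
snap('hung',{'scene':(100,130,220,280)})
"
```

```text
t 26.9 pos [ 0.4904 -0.278   0.1135] rot [1.7987e+02 4.0000e-02 9.3210e+01] F [-0.7 -0.2 -0.4] w 0.0871
turn [0.0023 0.0007 0.002 ] shift [ 0.  -1.4  1. ]
```

View pics/hung.png

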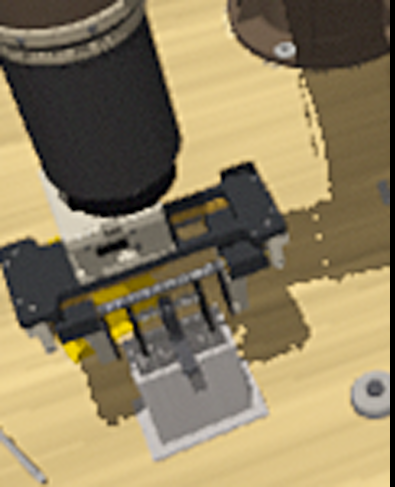

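The tongs hang free between the open fingers, so I retreat straight up and then aside for a clear view.

Call:
step_arm(deltas=[[0,0,0,0,0,-5,1],[0,0,0,0,0,-10,1],[0,0,0,0,0,-15,1],[0,0,0,0,0,-15,1],[0,0,0,0,0,-15,1],[0,0,0,0,0,-15,1],[0,0,0,0,0,-15,1],[0,0,0,0,0,-15,1],[0,0,0,0,0,-10,1],[0,0,0,0,0,0,1]])

```text
time_s: 27.95
tcp_pos: [0.4904, -0.2784, 0.2403]
eef_rot: [179.6, 0.2, 93.2]
contact_force: [-0.1, 0.1, 0.3]
gripper_width: 0.0877
```

Call:
step_arm(deltas=[[0,0,0,-15,0,0,1],[0,0,0,-30,0,0,1],[0,0,0,-30,0,0,1],[0,0,0,-30,0,0,1],[0,0,0,-30,0,0,1],[0,0,0,-30,0,0,1],[0,0,0,-20,0,0,1],[0,0,0,-10,0,0,1],[0,0,0,0,0,0,1],[0,0,0,0,0,0,1]])

```text
time_s: 28.95
tcp_pos: [0.4985, -0.4835, 0.232]
eef_rot: [-179.9, -0.2, 93.3]
contact_force: [-0.2, 0.1, 0.2]
gripper_width: 0.0879
```

```bash
python3 -c "
from h import *
go(.489,-.278,.1125,93.1)
for n in ('scene','top'): cv2.imwrite(f'pics/end_{n}.png',np.hstack([cv2.resize(np.clip(r.capture(n)[:,:,::-1][a:a+100,b:b+100]*(1.0 if n=='scene' else 1.7),0,255).astype(np.uint8),(380,380),interpolation=2) for a,b in ([(185,105),(160,320)] if n=='scene' else [(140,345),(90,85)])]))
"; python3 -c "
import cv2,numpy as np
cv2.imwrite('pics/end.png',cv2.resize(np.vstack([cv2.imread('pics/end_scene.png'),cv2.imread('pics/end_top.png')]),(600,600)))"
```

```text
t 28.95 pos [ 0.4985 -0.4835  0.232 ] rot [-179.88   -0.23   93.28] F [-0.2  0.1  0.2] w 0.0879
turn [-0.002  -0.004   0.0031] shift [205.2   2.5 120.4]
```

View pics/end.png

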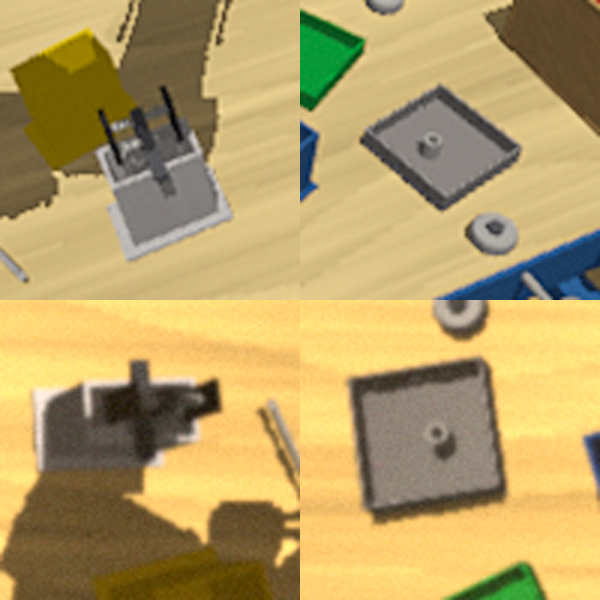

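The tongs hang upright in the aluminium stand, and the spacer stands near the middle of the grey tray. The arm is clear of everything, so I hand in.

```bash
python3 -c "
from plant import r
print(r.close_job())"
```

```text
the job is handed in; nothing more can be done
None
```

I took the tongs from the aluminium stand and gripped the spacer in the left of the two blue sockets in the top view; the other holds the bolt. I lifted the spacer out to about 0.14 m, set it on the grey tray's floor, hung the tongs back and handed in at about 29 s of the 54 s allowed. No verdict was reported.

**Last checks:** both cameras show the spacer standing free near the middle of the tray, the tongs upright with their bar on the stand's rim, and the arm well away from everything. The forces read about zero.

**What disagreed:**
- **Handle width:** with the spacer gripped, the handles read 31.3 to 31.9 mm instead of 34. It moved 0.6 mm when I changed the squeeze by 10 N, so I put it down to give in the pads or tongs.
- **Touchdown in the tray:** force noise of about 0.5 N or more made the contact hard to see. I judged it from the arm no longer sinking and the load dropping from 2.8 N to 0.4 N. The arm then sank 1.4 mm as the tongs let go, and the spacer stayed upright.

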